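# Snap the spare knob cap onto the bean canister's lid stud

## Robot

A 6-joint arm with a two-finger parallel gripper is mounted at the origin on a cart in front of the work surface, level with it; the furniture and walls round the work are solid. World frame = base frame: x ahead of the robot, y to its left, z up, the work surface at z = 0. Lengths are in m, angles in degrees, forces in N, time in s.
With the tool pointing down it reaches from about 0.3 to 0.75 m from the base axis. Payload 8.5 kg.
Tool frame: the origin (TCP) lies at the very end of the fingers, on their centre line; the grasp point (between the pads) lies 19 mm behind it; z points along the fingers, y is the line along which they close (so a half turn about z gives the same grasp; the last joint's range is limited). The gripper opens to 85 mm and grips with 20 to 120 N. Pads are 22 mm wide; open, the fingers measure 114 mm over their backs; the gripper's body (76 mm by 85 mm) begins 54 mm behind the grasp point. The pads swing forward as they close: fully open they stand 13 mm farther back than shut.
Start: joints at [-83.211, 21.807, 74.336, -0, 83.858, -12.336], TCP at [0.18, -0.52, 0.231] pointing down, gripper open.
Joint ranges: [-178.18, 178.18], [-50.72, 133.34], [12.68, 142.11], [-81.47, 261.47], [9.98, 163.14], [-165.26, 165.26]. Speed limits (degrees/s): [136.94, 136.94, 180, 180, 180, 180].

## Interface

Orientations are given as a 3x3 rotation matrix whose columns are the frame's x, y, z axes.
In Python, from rig import env, imaging gives the robot as it stands. The module is installed in compiled form; this text tells all that it offers.
- The arm moves only by the tool arm_command, never from a script. Its arguments are lists of equal length, an entry for each row: "turn": the turn, a rotation vector about the tool's x, y, z in units of 5 degrees (1.0 is 5 degrees), a list of three; "xyz": the shift along the tool's x, y, z in units of 50 mm (1.0 is 50 mm), a list of three; "claw": the finger opening in mm, from 0 to 85.4. A call has 1 to 12 rows; each row shifts and turns the commanded pose from where the row before left it, along the tool's axes as they then stand; what a row does not reach is not made up. A row lasts 1/10 s, in which the tool goes at most 50 mm and 8.59 degrees, less where a joint would pass 70% of its speed; a pose out of reach is approached as far as the arm can. A call is refused whole if a number of a shift passes 1 or a number of a turn 1, either way. A call with a gripper value outside its range is refused whole. The fingers move at their own pace and stop on an object; "squeeze" is the grip in N (left out, the last holds). Time passes only in rows, so rows that do not move let the fingers close. It gives the time, the measured TCP pose, the force, the opening and the grip force at its end, in the units of the state.
- env.observe(): the state, without advancing time (a new reading comes with each control period).
- imaging.get_image(name): name is "side" or "top" or "wrist"; returns (picture, depth): 480x640x3 uint8, blue, green, red; 480x640 float32, m along the optical axis (not along the pixel's ray), 0 where there is no reading.
- imaging.camera_info(name): a dict with "camera_matrix" (3x3 intrinsics, pixels), "rvec" (rotation vector, rad) and "tvec" (3), from world to camera coordinates, as OpenCV has them. Camera axes: x right, y down, z forward; pixel columns grow to the right and rows downward; lengths in m; the calibration is good to about 2 mm. A picture is of the moment at which its call begins: read the wrist's pose just before it. camera_info takes no time and is no camera call; for the wrist camera it gives the pose at the moment of the call.
- env.close_job(): hands the job in; it is judged then, once.
The state is a dict: "time_s": time; "q": joint angles; "qvel": joint speeds; "joint_efforts": joint torques, N m; "position": TCP position; "tool_rot": TCP orientation; "ft_force": force on the tool from outside, world axes, zero at the start; "wrist_torque": the same for the moment, N m; "grip_width": finger opening in m; "gripper_force": force on a finger pad.
Only numpy, scipy, OpenCV 4.12 (cv2) and the standard library are available. Lean on these libraries where they do the work, as an engineer would, in place of code of your own. Each camera call takes 0.05 s, during which the arm holds its last target. There are 200 camera calls.

## Task

The bean canister has lost its lid knob: lift the yellow snap cap out of its cavity in the blue spares tray and press it straight down over the steel stud on the wooden lid until it clicks past the sprung balls. Keep pressing after the click so that the red gasket under the cap is squeezed well down, and finish like that, with the cap still held and pressed down: do not ease off or let go at the end. Leave the grey bung in the tray and the other things on the counter where they are.

Things in the scene. Friction and masses are not known exactly. Their poses are not given: they have to be found in the camera images.
- snap_cap: yellow knob cap, white disc on top, 40 mm diameter and high, 0.04 kg; origin: centre of its underside (open mouth). Hollow from below: bore 29 mm wide, 27 mm deep; a rounded lip inside the mouth (heights 0 to 5 mm) narrows it to 21 mm. Starts upright, mouth down, in either tray cavity, 26 mm of it above the tray. Grip across its diameter, anywhere on its outside.
- bung: grey solid round bung with a black disc on top, 39 mm diameter, 30 mm high, in the other cavity of the tray. Origin: centre of its underside. Not needed; to be left there.
- tray: blue moulded spares tray, 84 x 150 x 18 mm (its own x, y, z), fixed to the counter; origin: centre of its underside. Two round cavities with thin white rims, 43 mm wide, 14 mm deep (floor 4 mm above the counter), at y = -36 and +36 mm of its own frame
- canister: squat white bean canister with a light wooden lid, 114 mm diameter, fixed to the counter; lid top 70 mm above the counter; origin: centre of its underside. On its axis stands the steel stud, 17 mm diameter, tapering over its last 6 mm to a 7 mm wide tip. Four sprung 10 mm balls stand out of its sides to a circle of 26 mm, 86 mm above the counter
- stud_tip (a point): centre of the stud's tip, 97 mm above the counter. Cap pushed down: its underside meets the balls about 89 mm above the counter; the resistance rises to roughly 9 N (at most 14) near 86 mm, drops, turns into a pull of about 12 N downwards below 83 mm (the click), and the cap lands on the gasket at 78 mm
- gasket (a joint): how far the red gasket (37 mm wide disc round the stud's foot, top 78 mm above the counter when free) is squeezed down, m: 0 free, 0.0045 fully squeezed; springy, about 4 N per mm (18 N fully squeezed), then a hard stop
- sugar_shaker: small glass sugar shaker with a grey top, 44 mm diameter, 90 mm high; origin at its underside; to be left alone
- espresso_cup: small patterned espresso cup, 60 x 83 x 52 mm; origin at its underside; to be left alone
- order_pad: blue order pad lying flat, 130 x 79 x 14 mm; origin at its underside; to be left alone
There are look-alikes about, which are no part of the job. Of the things like the snap_cap, leave any that is orange, purple or turquoise; of the rest the smaller one is meant.

How it is judged:
By the outcome, as a careful person would: the job done as asked, in the order asked, and still so for the second after the job is handed in, while the arm keeps its last pose, push and grip.
It also fails if it takes over 45 s, if anything falls off the work surface, if the arm or the gripper's body presses on something with over 40 N, if the wrist force passes 120 N, or if a joint passes its speed limit or range.

## Working session

There is one attempt and no reset: what is moved stays moved. The work goes in short steps, Python scripts to look and compute and a tool call to move; the robot and the scene stay as the last step left them, time stands still between calls to the robot, and variables do not carry over. Pictures are saved under pics/ and viewed, at most 10 in all, crops included, and the job is handed in when it is done.

Besides the shell and the picture viewer there is one more tool, called as a command line: name --argument value ..., lists and objects as JSON in quotes. arm_command: Moves the arm, as the interface text tells. Its arguments: {"type":"object","properties":{"turn":{"type":"array"},"xyz":{"type":"array"},"claw":{"type":"array"},"squeeze":{"type":"number"}},"required":["turn","xyz","claw"]}

```bash
mkdir -p pics; cat > h.py <<'E'
from rig import env, imaging
import numpy as np, cv2
def grab(n):
    ci=imaging.camera_info(n); im,d=imaging.get_image(n)
    R=cv2.Rodrigues(np.array(ci["rvec"],float))[0]; t=np.array(ci["tvec"],float).reshape(3)
    return im,d,np.array(ci["camera_matrix"],float),R,t
def cloud(d,K,R,t):
    v,u=np.mgrid[:d.shape[0],:d.shape[1]]
    P=np.stack([(u-K[0,2])/K[0,0]*d,(v-K[1,2])/K[1,1]*d,d],-1)
    return (P-t)@R
E
python3 - <<'E'
from h import *
for n in("top","side"):
    im,d,K,R,t=grab(n); cv2.imwrite(f"pics/{n}1.png",im); np.savez(f"{n}1.npz",im=im,d=d,K=K,R=R,t=t)
    print(n,K[0,0],-R.T@t,R[2])
s=env.observe(); print(s["time_s"],s["position"],s["tool_rot"],s["ft_force"],s["grip_width"])
E
```

```text
top 498.7472960527562 [ 0.44726619 -0.00102095  0.91572019] [ 9.65825663e-02 -9.33498469e-04 -9.95324538e-01]
side 434.21112859209853 [0.23353031 0.70956928 0.44875624] [ 0.34512965 -0.83030768 -0.43757819]
0.1 [ 0.18016392 -0.51937854  0.23076047] [[ 9.44813917e-01  3.27607447e-01 -1.51122764e-04]
 [ 3.27607352e-01 -9.44813034e-01  1.32458986e-03]
 [ 2.91162745e-04 -1.30099987e-03 -9.99999111e-01]] [-0.52514512  0.30908661  0.27700407] 0.085482354798687
```

View pics/top1.png

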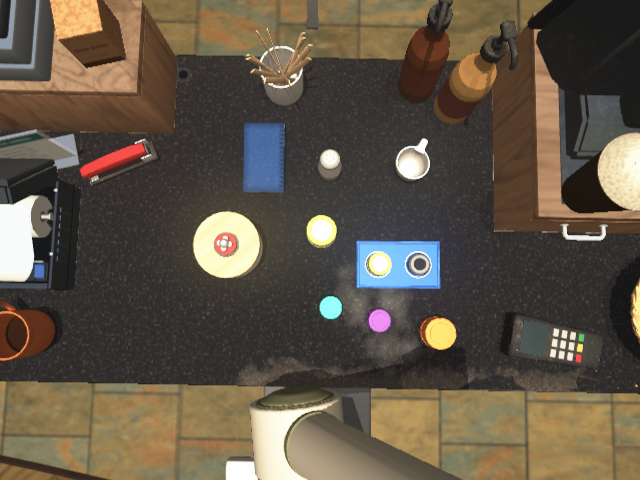

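View pics/side1.png

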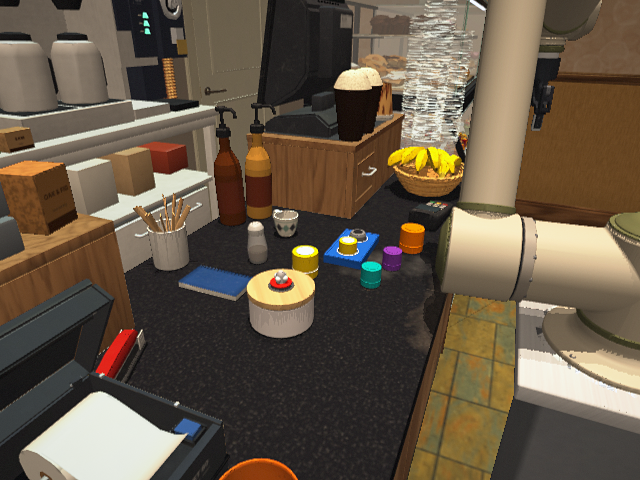

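The top view shows the yellow cap in the tray at (379,264), the bung at (419,265), the canister stud at (226,243), and the larger yellow look-alike at (321,231). The side view agrees.

```bash
python3 - <<'E'
from h import *
for n in("top","side"):
    z=np.load(n+"1.npz"); im,d,K,R,t=[z[k] for k in("im","d","K","R","t")]
    P=cloud(d,K,R,t); hsv=cv2.cvtColor(im,cv2.COLOR_BGR2HSV)
    def rep(name,m):
        m=m&(d>0); nn,lab,st,c=cv2.connectedComponentsWithStats(m.astype(np.uint8))
        for i in range(1,nn):
            if st[i,4]>25:
                q=P[lab==i]; print(n,name,c[i].round(),st[i,4],np.median(q,0).round(4),"mid",((q.min(0)+q.max(0))/2).round(4),"ext",np.ptp(q,axis=0).round(3))
    X,Y,Z=P[...,0],P[...,1],P[...,2]
    area=(X>.2)&(X<.75)&(abs(Y)<.35)
    rep("tray",(hsv[...,0]>95)&(hsv[...,0]<120)&(hsv[...,1]>120)&(Z>.012)&(Z<.022)&area)
    rep("captop",(Z>.034)&(Z<.056)&area&(Y<0.1))
    rep("lid",(Z>.064)&(Z<.075)&area)
    rep("stud",(Z>.08)&(Z<.1)&area)
    if n=="top":
        for (a,b) in [((400,245),(395,285)),]: print(P[b[1],b[0]])
# tray rims by circle projection: rays of cap disc and stud
z=np.load("top1.npz"); im=z["im"]
cv2.imwrite("pics/c.png",cv2.resize(np.hstack([im[215:275,196:256],im[235:295,350:450]]),None,fx=5,fy=5,interpolation=cv2.INTER_CUBIC))
E
```

```text
top tray [399. 264.] 2550 [ 0.505  -0.1439  0.0179] mid [ 0.5038 -0.1419  0.017 ] ext [0.085 0.151 0.01 ]
top captop [502. 179.] 468 [ 0.6544 -0.3218  0.0449] mid [ 0.66   -0.3348  0.045 ] ext [0.18  0.029 0.022]
top captop [415. 158.] 438 [ 0.6975 -0.1733  0.0493] mid [ 0.6913 -0.1619  0.0446] ext [0.077 0.059 0.021]
top captop [329. 171.] 147 [ 0.6628 -0.0146  0.045 ] mid [ 0.6692 -0.0151  0.0451] ext [0.027 0.042 0.022]
top captop [321. 230.] 704 [ 0.5571 -0.0026  0.0533] mid [ 0.5582 -0.0031  0.0452] ext [0.053 0.051 0.021]
top captop [379. 263.] 408 [ 0.5024 -0.1052  0.0438] mid [ 0.5025 -0.1054  0.0412] ext [0.039 0.039 0.014]
top captop [419. 263.] 123 [ 0.5045 -0.1768  0.0349] mid [ 0.5054 -0.1779  0.0362] ext [0.03  0.034 0.004]
top captop [331. 307.] 401 [ 0.4242 -0.0223  0.0401] mid [ 0.424  -0.0218  0.0397] ext [0.038 0.037 0.009]
top captop [379. 320.] 412 [ 0.4037 -0.1066  0.04  ] mid [ 0.4035 -0.1065  0.0395] ext [0.038 0.038 0.011]
top captop [515. 337.] 500 [ 0.3788 -0.3403  0.0469] mid [ 0.3834 -0.3398  0.044 ] ext [0.074 0.02  0.02 ]
top captop [439. 333.] 716 [ 0.
[... 2208 characters left out ...]
 [281. 289.] 1804 [0.5186 0.1766 0.069 ] mid [0.5273 0.1629 0.0695] ext [0.114 0.114 0.011]
side lid [120. 296.] 96 [0.741  0.297  0.0695] mid [0.7412 0.2978 0.0695] ext [0.004 0.033 0.011]
side stud [323. 182.] 484 [ 0.6503 -0.3189  0.09  ] mid [ 0.6585 -0.3308  0.09  ] ext [0.183 0.038 0.02 ]
side stud [255. 225.] 84 [ 0.6738 -0.0046  0.0843] mid [ 0.6769 -0.0067  0.0842] ext [0.027 0.025 0.008]
side stud [280. 277.] 127 [0.5245 0.1668 0.0886] mid [0.5271 0.1644 0.0887] ext [0.025 0.024 0.017]
side stud [466. 290.] 395 [0.241  0.0886 0.0918] mid [0.2469 0.0766 0.0901] ext [0.094 0.044 0.02 ]
side stud [116. 286.] 232 [0.7411 0.3012 0.0913] mid [0.7413 0.3029 0.09  ] ext [0.004 0.043 0.02 ]
```

View pics/c.png

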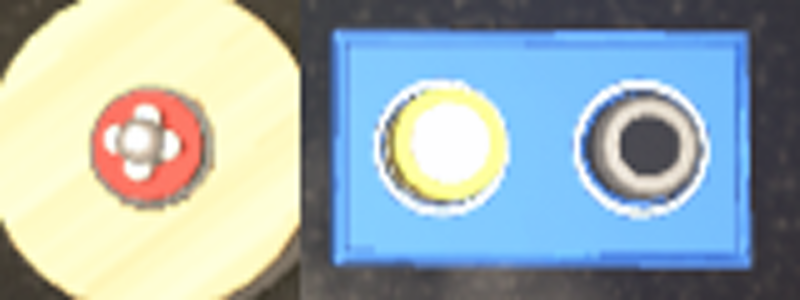

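arm_command --turn '[[0,0,-1],[0,0,-1],[0,0,-1],[0,0,-1],[0,0,-1],[0,0,-1],[0,0,-1],[0,0,-1],[0,0,-1],[0,0,-1],[0,0,-1],[0,0,-1]]' --xyz '[[0,0,0],[0,0,0],[0,0,0],[0,0,0],[0,0,0],[0,0,0],[0,0,0],[0,0,0],[0,0,0],[0,0,0],[0,0,0],[0,0,0]]' --claw '[70,70,70,70,70,70,70,70,70,70,70,70]'

```text
time_s: 1.3
position: [0.1802, -0.5194, 0.2309]
tool_rot: [[0.185, 0.983, -0.0], [0.983, -0.185, 0.001], [0.001, -0.0, -1.0]]
ft_force: [-0.0, 0.0, 0.5]
grip_width: 0.0703
gripper_force: 0.0
```

arm_command --turn '[[0,0,-1],[0,0,-1],[0,0,-0.18],[0,0,0],[0,0,0]]' --xyz '[[0,0,0],[0,0,0],[0,0,0],[0,0,0],[0,0,0]]' --claw '[70,70,70,70,70]'

```text
time_s: 1.8
position: [0.1802, -0.5196, 0.2312]
tool_rot: [[0.001, 1.0, -0.0], [1.0, -0.001, 0.0], [0.0, -0.0, -1.0]]
ft_force: [-0.5, -0.1, -0.2]
grip_width: 0.0701
gripper_force: 0.0
```

arm_command --turn '[[0,0,0],[0,0,0],[0,0,0],[0,0,0],[0,0,0],[0,0,0],[0,0,0],[0,0,0],[0,0,0],[0,0,0],[0,0,0],[0,0,0]]' --xyz '[[0.4,0.3,0.05],[0.8,0.6,0.05],[0.8,0.6,0.05],[0.8,0.6,0.05],[0.8,0.6,0.05],[0.8,0.6,0.05],[0.8,0.6,0.1],[0.8,0.6,0.1],[0.8,0.6,0.1],[0.8,0.6,0.1],[0.48,0.5,0.1],[0.2,0.2,0]]' --claw '[70,70,70,70,70,70,70,70,70,70,70,70]'

```text
time_s: 3.0
position: [0.5004, -0.1042, 0.1908]
tool_rot: [[-0.002, 1.0, -0.001], [1.0, 0.002, 0.001], [0.001, -0.001, -1.0]]
ft_force: [-0.1, -1.2, -0.1]
grip_width: 0.07
gripper_force: 0.0
```

arm_command --turn '[[0,0,0],[0,0,0]]' --xyz '[[0,0,0],[0,0,0]]' --claw '[70,70]'

```text
time_s: 3.2
position: [0.4988, -0.1072, 0.1915]
tool_rot: [[0.0, 1.0, -0.0], [1.0, -0.0, -0.0], [-0.0, -0.0, -1.0]]
ft_force: [-0.1, 0.2, -0.1]
grip_width: 0.07
gripper_force: 0.0
```

```bash
python3 - <<'E'
from h import *
im,d,K,R,t=grab("wrist"); cv2.imwrite("pics/w1.png",im)
P=cloud(d,K,R,t); Z=P[...,2]
s=env.observe(); print(s["time_s"],s["position"],-R.T@t,s["ft_force"])
m=((Z>.03)&(Z<.056)&(d>0)).astype(np.uint8)
nn,lab,st,c=cv2.connectedComponentsWithStats(m)
for i in range(1,nn):
    if st[i,4]>300:
        q=P[lab==i]; print(c[i].round(),st[i,4],((q.min(0)+q.max(0))/2).round(4),np.ptp(q,axis=0).round(4),np.percentile(q[:,2],90))
E
```

```text
3.25 [ 0.49862389 -0.1075539   0.19162196] [ 0.49899864 -0.04106545  0.33449592] [-0.7882281   0.83372316 -0.42922674]
[397.  78.] 5012 [ 0.5579 -0.002   0.0431] [0.0523 0.0524 0.0259] 0.05516367772098319
[538. 101.] 1618 [ 0.6695 -0.0146  0.043 ] [0.0282 0.0425 0.026 ] 0.05357003489711206
[215. 107.] 2407 [ 0.4247 -0.0208  0.037 ] [0.0393 0.0391 0.014 ] 0.04156119639815803
[319. 218.] 1979 [ 0.5027 -0.1049  0.0385] [0.0391 0.0396 0.0169] 0.04566205208904222
[197. 218.] 1980 [ 0.404  -0.1057  0.0366] [0.0392 0.0391 0.013 ] 0.04163238191335271
[541. 288.] 3358 [ 0.6913 -0.161   0.0423] [0.0771 0.0599 0.0245] 0.052542437355547644
[319. 296.] 1277 [ 0.5036 -0.1764  0.0337] [0.037  0.0353 0.0073] 0.03556964911399065
[163. 318.] 431 [ 0.3731 -0.1925  0.043 ] [0.0287 0.0214 0.0259] 0.05549893979246145
[624. 362.] 1370 [ 0.7804 -0.2394  0.043 ] [0.0235 0.0594 0.026 ] 0.05313159971911699
[501. 443.] 810 [ 0.6733 -0.3211  0.043 ] [0.0422 0.0033 0.0259] 0.05386300417077844
```

View pics/w1.png

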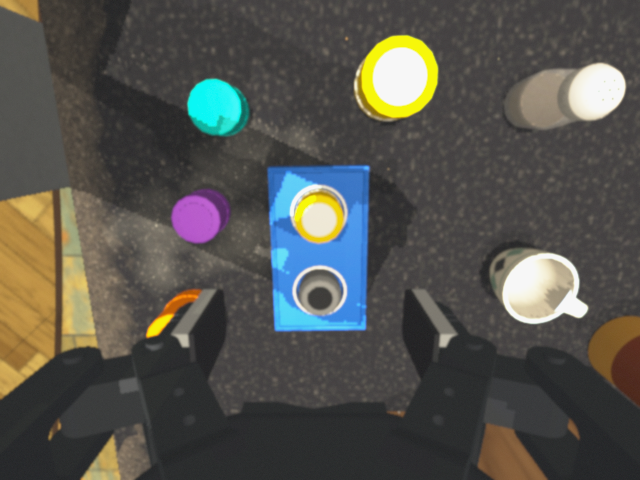

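The wrist view shows the cap at (319,218), the bung at (319,296) and room for the fingers on either side of the tray, so I'm going down to grasp.

arm_command --turn '[[0,0,0],[0,0,0],[0,0,0],[0,0,0],[0,0,0],[0,0,0],[0,0,0],[0,0,0]]' --xyz '[[0.05,0.08,0.5],[0,0,0.6],[0,0,0.6],[0,0,0.6],[0,0,0.6],[0,0,0.34],[0,0,0.16],[0,0,0]]' --claw '[70,70,70,70,70,70,70,70]'

```text
time_s: 4.05
position: [0.5027, -0.1048, 0.0212]
tool_rot: [[0.001, 1.0, -0.001], [1.0, -0.001, 0.0], [0.0, -0.001, -1.0]]
ft_force: [-0.3, 0.1, 1.2]
grip_width: 0.0699
gripper_force: 0.0
```

arm_command --turn '[[0,0,0],[0,0,0],[0,0,0],[0,0,0],[0,0,0],[0,0,0],[0,0,0],[0,0,0]]' --xyz '[[0,0,0],[0,0,0],[0,0,0],[0,0,0],[0,0,0],[0,0,0],[0,0,0],[0,0,0]]' --claw '[55,50,46,44,44,44,44,44]'

```text
time_s: 4.85
position: [0.5032, -0.104, 0.0214]
tool_rot: [[-0.0, 1.0, -0.0], [1.0, 0.0, 0.0], [0.0, -0.0, -1.0]]
ft_force: [0.4, -0.4, 0.1]
grip_width: 0.044
gripper_force: 0.0
```

```bash
python3 - <<'E'
from h import *
im,d,K,R,t=grab("wrist"); cv2.imwrite("pics/w2.png",im)
P=cloud(d,K,R,t); Z=P[...,2]
s=env.observe(); print(s["time_s"],s["position"],s["ft_force"],s["grip_width"])
E
```

```text
4.9 [ 0.50321707 -0.10401315  0.02141389] [-0.24130561  0.23737867  0.27247812] 0.04393838862632823
```

View pics/w2.png

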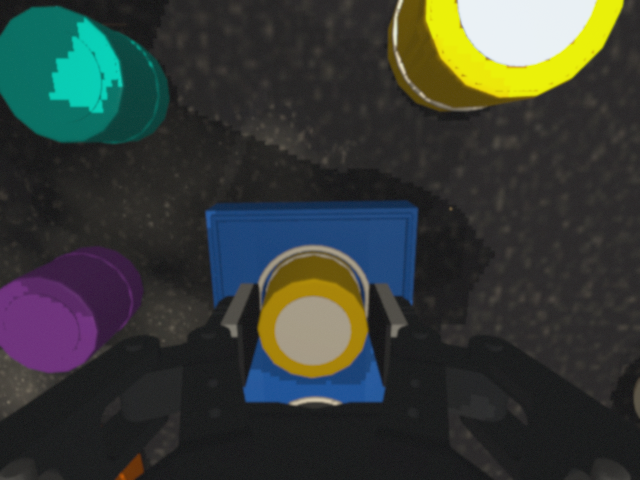

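The wrist view shows the cap at (313,327), centred between the two fingers. I'm closing now.

arm_command --turn '[[0,0,0],[0,0,0],[0,0,0],[0,0,0],[0,0,0],[0,0,0],[0,0,0]]' --xyz '[[0,0,0.03],[0,0,0],[0,0,0],[0,0,0],[0,0,0],[0,0,0],[0,0,0]]' --claw '[44,42,40,38,34,32,30]' --squeeze 100

```text
time_s: 5.6
position: [0.5032, -0.104, 0.0204]
tool_rot: [[-0.001, 1.0, 0.0], [1.0, 0.001, -0.0], [-0.0, 0.0, -1.0]]
ft_force: [-1.6, 1.2, 6.4]
grip_width: 0.0372
gripper_force: 99.3
```

arm_command --turn '[[0,0,0],[0,0,0],[0,0,0],[0,0,0],[0,0,0],[0,0,0]]' --xyz '[[0,0,-0.1],[0,0,-0.3],[0,0,-0.6],[0,0,-0.8],[0,0,-0.8],[0,0,0]]' --claw '[30,30,30,30,30,30]'

```text
time_s: 6.2
position: [0.5052, -0.1048, 0.1549]
tool_rot: [[-0.001, 1.0, 0.009], [1.0, 0.001, -0.004], [-0.004, 0.009, -1.0]]
ft_force: [-0.1, -0.8, -0.8]
grip_width: 0.0379
gripper_force: 100.2
```

arm_command --turn '[[0,0,0],[0,0,0],[0,0,0],[0,0,0],[0,0,0],[0,0,0],[0,0,0],[0,0,0],[0,0,0]]' --xyz '[[0.3,0.05,0],[0.6,0.1,0],[0.7,0.1,0],[0.7,0.1,0],[0.6,0.08,0],[0.4,0.05,0],[0.2,0,0],[0,0,0],[0,0,0]]' --claw '[30,30,30,30,30,30,30,30,30]'

```text
time_s: 7.1
position: [0.5268, 0.0707, 0.1494]
tool_rot: [[-0.0, 1.0, -0.001], [1.0, 0.0, -0.0], [-0.0, -0.001, -1.0]]
ft_force: [0.1, -0.4, -0.4]
grip_width: 0.0371
gripper_force: 100.2
```

```bash
python3 - <<'E'
from h import *
def comp(P,d,m,name,mn=60):
    nn,lab,st,c=cv2.connectedComponentsWithStats((m&(d>0)).astype(np.uint8))
    for i in range(1,nn):
        if st[i,4]>mn:
            q=P[lab==i]; print(name,c[i].round(),st[i,4],((q.min(0)+q.max(0))/2).round(4),np.ptp(q,axis=0).round(4),np.percentile(q[:,2],[5,50,95]).round(4))
ims=[]
for n in("wrist","top","side"):
    im,d,K,R,t=grab(n); P=cloud(d,K,R,t); X,Y,Z=P[...,0],P[...,1],P[...,2]; hsv=cv2.cvtColor(im,cv2.COLOR_BGR2HSV)
    if n!="top": ims.append(im)
    yel=(hsv[...,0]>18)&(hsv[...,0]<35)&(hsv[...,1]>150)
    near=(X>.4)&(X<.65)&(Y>0.03)&(Y<.25)
    comp(P,d,yel&near&(Z>.11),n+" cap")
    comp(P,d,near&(Z>.06)&(Z<.0725),n+" lid",300)
    red=((hsv[...,0]<8)|(hsv[...,0]>172))&(hsv[...,1]>130)
    comp(P,d,red&near&(Z>.07)&(Z<.082),n+" gasket",40)
    comp(P,d,near&(Z>.093)&(Z<.1),n+" tip",8)
s=env.observe(); print(s["time_s"],s["position"],s["tool_rot"],s["ft_force"],s["grip_width"])
cv2.imwrite("pics/w3.png",cv2.resize(np.hstack([ims[0],ims[1]]),(800,300)))
E
```

```text
wrist cap [314. 254.] 269 [0.5272 0.0859 0.1387] [0.0306 0.0081 0.0086] [0.1355 0.1383 0.1415]
wrist cap [314. 311.] 6194 [0.527  0.0703 0.1621] [0.0378 0.0399 0.03  ] [0.1536 0.173  0.1742]
wrist lid [317.  91.] 28561 [0.5284 0.1547 0.0697] [0.1143 0.1032 0.0056] [0.0693 0.0704 0.0716]
wrist gasket [317.  91.] 2313 [0.5283 0.1611 0.0759] [0.0368 0.0379 0.0116] [0.0769 0.0783 0.0795]
wrist tip [317.  87.] 664 [0.5282 0.16   0.0961] [0.0144 0.0144 0.0062] [0.0933 0.0957 0.0981]
top lid [230. 264.] 847 [0.4932 0.1469 0.0663] [0.0436 0.0788 0.0124] [0.067  0.0697 0.0719]
side cap [303. 222.] 432 [0.5262 0.0772 0.1527] [0.0394 0.032  0.0414] [0.1352 0.1554 0.1722]
side lid [281. 290.] 1931 [0.527  0.1629 0.066 ] [0.1146 0.1147 0.0119] [0.0629 0.0689 0.0701]
side gasket [280. 283.] 140 [0.5278 0.163  0.0746] [0.0365 0.0354 0.0072] [0.0748 0.0767 0.0779]
side tip [281. 273.] 21 [0.5264 0.165  0.0951] [0.0101 0.0086 0.0035] [0.0935 0.0945 0.0968]
7.25 [0.52712725 0.07009452 0.14981442] [[ 9.10060536e-04  9.99999551e-01 -2.62552258e-04]
 [ 9.99999583e-01 -9.10081491e-04 -7.97021289e-05]
 [-7.99410371e-05 -2.62479614e-04 -9.99999962e-01]] [ 0.46978445 -0.15424981 -0.35987198] 0.03690211259081853
```

View pics/w3.png

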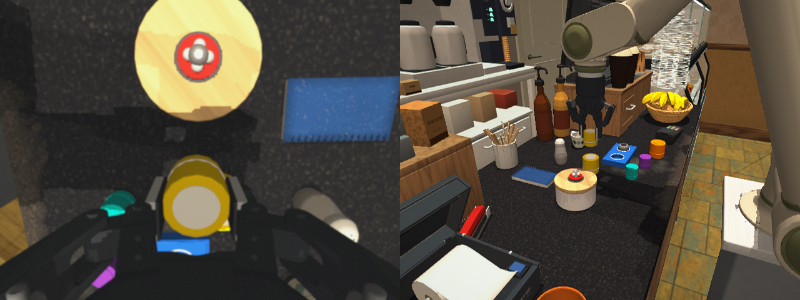

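The wrist half shows the cap upright in the grip and the stud ahead, free. I'm moving over the stud.

arm_command --turn '[[0,0,0],[0,0,0],[0,0,0],[0,0,0],[0,0,0],[0,0,0],[0,0,0]]' --xyz '[[0.3,0.03,0],[0.6,0,0],[0.6,0,0],[0.31,0,0],[0,0,0.3],[0,0,0.2],[0,0,0]]' --claw '[30,30,30,30,30,30,30]'

```text
time_s: 7.95
position: [0.528, 0.1612, 0.1236]
tool_rot: [[-0.0, 1.0, -0.003], [1.0, 0.0, -0.0], [-0.0, -0.003, -1.0]]
ft_force: [-0.0, -0.2, -0.8]
grip_width: 0.0372
gripper_force: 100.2
```

arm_command --turn '[[0,0,0],[0,0,0]]' --xyz '[[0,0,0],[0,0,0]]' --claw '[30,30]'

```text
time_s: 8.15
position: [0.529, 0.1611, 0.1255]
tool_rot: [[0.0, 1.0, 0.001], [1.0, -0.0, 0.0], [0.0, 0.001, -1.0]]
ft_force: [-0.5, 0.1, 0.8]
grip_width: 0.0372
gripper_force: 100.2
```

```bash
python3 - <<'E'
from h import *
s=env.observe(); print(s["time_s"],s["position"],s["ft_force"],s["grip_width"])
im,d,K,R,t=grab("side"); P=cloud(d,K,R,t); X,Y,Z=P[...,0],P[...,1],P[...,2]; hsv=cv2.cvtColor(im,cv2.COLOR_BGR2HSV)
m=(hsv[...,0]>18)&(hsv[...,0]<35)&(hsv[...,1]>150)&(X>.45)&(X<.6)&(Y>0.1)&(Y<.25)&(Z>.09)&(d>0)
q=P[m]; print(m.sum(),q.min(0),q.max(0))
cv2.imwrite("pics/s4.png",cv2.resize(im[190:350,200:360],(560,560),interpolation=cv2.INTER_CUBIC))
E
```

```text
8.15 [0.52896037 0.16112826 0.12545391] [-0.52362194  0.11135352  0.78882749] 0.037221335685363094
510 [0.4957917  0.14430929 0.1087092 ] [0.54761713 0.18386225 0.15055505]
```

View pics/s4.png

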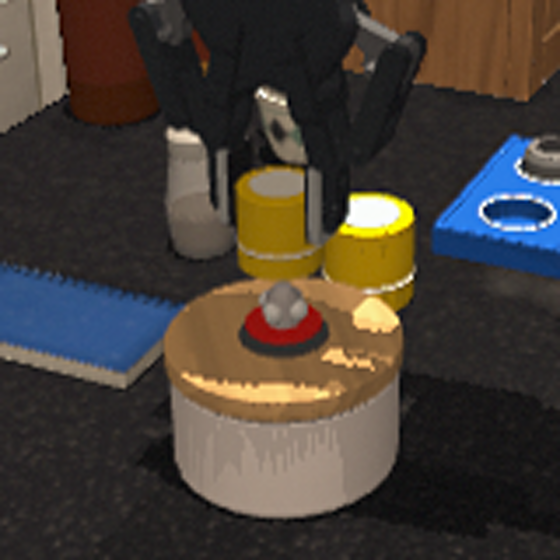

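The side crop shows the cap at (280,225) directly above the stud at (284,305), within about 1 mm. I'm descending.

arm_command --turn '[[0,0,0],[0,0,0],[0,0,0],[0,0,0]]' --xyz '[[-0.01,-0.01,0.1],[0,0,0.15],[0,0,0.1],[0,0,0]]' --claw '[30,30,30,30]'

```text
time_s: 8.6
position: [0.5278, 0.1609, 0.1065]
tool_rot: [[-0.0, 1.0, -0.002], [1.0, 0.0, -0.0], [-0.0, -0.002, -1.0]]
ft_force: [-0.3, -0.2, -0.2]
grip_width: 0.0373
gripper_force: 100.1
```

arm_command --turn '[[0,0,0],[0,0,0],[0,0,0],[0,0,0]]' --xyz '[[0,0,0.06],[0,0,0.04],[0,0,0],[0,0,0]]' --claw '[30,30,30,30]'

```text
time_s: 9.0
position: [0.5286, 0.1611, 0.1034]
tool_rot: [[-0.0, 1.0, 0.002], [1.0, 0.0, 0.0], [0.0, 0.002, -1.0]]
ft_force: [-1.4, 0.3, 6.2]
grip_width: 0.037
gripper_force: 101.0
```

arm_command --turn '[[0,0,0],[0,0,0],[0,0,0],[0,0,0]]' --xyz '[[0,0,0.06],[0,0,0.06],[0,0,0],[0,0,0]]' --claw '[30,30,30,30]'

```text
time_s: 9.4
position: [0.5277, 0.161, 0.0953]
tool_rot: [[-0.0, 1.0, -0.002], [1.0, 0.0, -0.0], [-0.0, -0.002, -1.0]]
ft_force: [2.5, 1.2, -11.0]
grip_width: 0.0373
gripper_force: 101.2
```

arm_command --turn '[[0,0,0],[0,0,0],[0,0,0]]' --xyz '[[0,0,0.04],[0,0,0],[0,0,0]]' --claw '[30,30,30]'

```text
time_s: 9.7
position: [0.5282, 0.161, 0.0946]
tool_rot: [[-0.0, 1.0, 0.0], [1.0, 0.0, 0.0], [0.0, 0.0, -1.0]]
ft_force: [0.4, 1.2, -4.2]
grip_width: 0.0373
gripper_force: 101.8
```

arm_command --turn '[[0,0,0],[0,0,0],[0,0,0],[0,0,0]]' --xyz '[[0,0,0.02],[0,0,0.02],[0,0,0],[0,0,0]]' --claw '[30,30,30,30]'

```text
time_s: 10.1
position: [0.5283, 0.161, 0.093]
tool_rot: [[-0.001, 1.0, 0.001], [1.0, 0.001, 0.0], [0.0, 0.001, -1.0]]
ft_force: [-1.0, 0.3, 5.2]
grip_width: 0.0377
gripper_force: 102.6
```

arm_command --turn '[[0,0,0],[0,0,0],[0,0,0],[0,0,0]]' --xyz '[[0,0,0.02],[0,0,0],[0,0,0],[0,0,0]]' --claw '[30,30,30,30]'

```text
time_s: 10.5
position: [0.5283, 0.161, 0.0923]
tool_rot: [[-0.001, 1.0, 0.001], [1.0, 0.001, 0.0], [0.0, 0.001, -1.0]]
ft_force: [-2.8, 0.8, 7.6]
grip_width: 0.0371
gripper_force: 102.9
```

arm_command --turn '[[0,0,0],[0,0,0],[0,0,0],[0,0,0]]' --xyz '[[0,0,0.02],[0,0,0],[0,0,0],[0,0,0]]' --claw '[30,30,30,30]'

```text
time_s: 10.9
position: [0.5283, 0.161, 0.0916]
tool_rot: [[-0.001, 1.0, 0.001], [1.0, 0.001, 0.0], [0.0, 0.001, -1.0]]
ft_force: [-3.1, -0.3, 11.5]
grip_width: 0.037
gripper_force: 103.3
```

```bash
python3 - <<'E'
from h import *
im,d,K,R,t=grab("side")
s=env.observe(); print(s["time_s"],s["position"],s["ft_force"],s["wrist_torque"],s["grip_width"])
P=cloud(d,K,R,t); X,Y,Z=P[...,0],P[...,1],P[...,2]; hsv=cv2.cvtColor(im,cv2.COLOR_BGR2HSV)
m=(hsv[...,2]>90)&(X>.5)&(X<.56)&(Y>0.13)&(Y<.2)&(Z>.1)&(Z<.125)&(hsv[...,1]<90)
print("captop",m.sum(),np.percentile(Z[m],[20,50,80]) if m.any() else 0)
cv2.imwrite("pics/s5.png",cv2.resize(im[210:350,210:350],(560,560),interpolation=cv2.INTER_CUBIC))
E
```

```text
10.95 [0.52831612 0.16102311 0.09157361] [-2.1682517   0.2486975  11.68553014] [0.05186527 0.63415421 0.0078352 ] 0.03733079390067966
captop 161 [0.11303628 0.11437699 0.11554367]
```

View pics/s5.png

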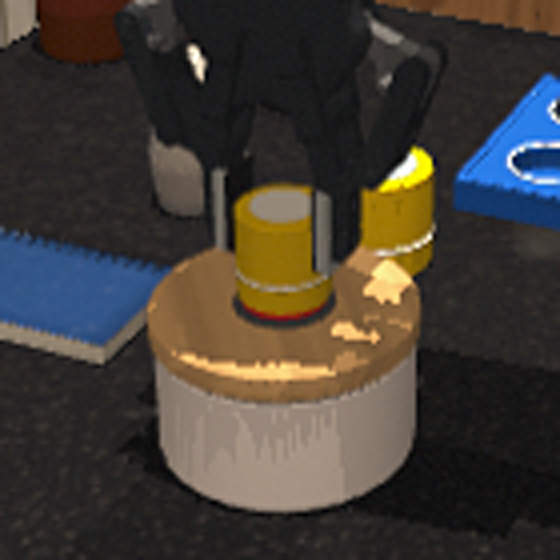

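The side crop shows the cap seated upright at (282,250), with only a thin red line of gasket showing below it. I'll press a little more for margin.

arm_command --turn '[[0,0,0],[0,0,0],[0,0,0],[0,0,0],[0,0,0],[0,0,0]]' --xyz '[[0,0,0.02],[0,0,0],[0,0,0],[0,0,0],[0,0,0],[0,0,0]]' --claw '[30,30,30,30,30,30]'

```text
time_s: 11.55
position: [0.5283, 0.161, 0.0909]
tool_rot: [[-0.001, 1.0, 0.002], [1.0, 0.001, 0.0], [0.0, 0.002, -1.0]]
ft_force: [-3.1, -0.5, 13.1]
grip_width: 0.0372
gripper_force: 103.6
```

```bash
python3 -c "
from rig import env
print(env.close_job())"
```

```text
the job is handed in; nothing more can be done
None
```

The yellow cap is clicked onto the stud and still held, pressing the gasket down by about 4.4 of its 4.5 mm (estimated from tool height and force). I handed the job in at about 11.6 s; the bung and everything else on the counter were left alone.

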